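# Lock the tape spindle into its push-fit block

### The job

Lift the round-knobbed tape spindle out of the wooden rack and feel for the hole in the sliding steel block of the tape-stand base; push the spindle down into it gently, until it clicks and stands fully home on the board. Then give it a gentle upward tug to make sure that the catch holds it, and let go, leaving it locked and upright. Do not force anything (never more than about 40 N on the stand), and leave the other things on the table where they are.

Things in the scene. Friction and masses are not known exactly. Their poses are not given: they have to be found in the camera images.
- spindle: Steel tape spindle with a round wooden knob, 170 mm tall, 0.14-0.28 kg, upright in a rack hole. Origin: centre of its lower end, z up its axis. Shaft 16 mm diameter to 120 mm, with a 10 mm neck (catch groove) 13 to 25 mm up, and a 1.5 mm bevel at the lower edge. Knob 120 to 170 mm up, 26 mm in diameter: grip it from above. The other spindle has a square knob and no groove.
- base: Tape-stand base, fixed: pale board 150 x 86 x 18 mm; origin at the centre of its underside, x along its long side, z up. Between two brass rails on it slides a dark steel block, 64 (along x) x 50 x 34 mm, with an upright 17.5 mm hole in its middle circled by a flush brass ring. No more than 40 N between spindle and base.
- top_mid (a point): Point fixed to the base, over the board's middle, level with the block's flat top (52 mm above the table). The hole's mouth (1.5 mm bevel) lies on the line through it along the base's x, but anywhere from -12 to +12 mm along: the block was left there, its place is not measured; find it by feel or by looking. The block shifts along x only, stiffly (about 7 N).
- stop (a point): Point fixed to the base: middle of the board's top, 34 mm below the block's top; the hole ends at this level. Two sprung catches stand 2 mm into the shaft's way: pushing past them takes some 8 to 16 N, from about 11 mm below the block's top on; they snap into the groove in the last 3 mm. Home: lower end on the board. Locked, it has 3 mm of play up and cannot be pulled out.
- rack: Wooden rack 60 x 150 x 40 mm, fixed to the table; origin at the centre of its underside, long side along y. Two round 18 mm holes at y = -42 and +42 mm, 30 mm deep (floors 10 mm above the table), hold the two spindles loosely, either in either hole.
- plain_spindle: The other spindle, to be left alone: plain 16 mm steel shaft 75 mm long with a 22 mm square wooden knob, 30 mm tall. Origin at the centre of its lower end.
- roll_a: Loose tape roll lying flat, 54 mm across, 18 mm high; origin at the centre of its underside. Leave alone.
- roll_b: Another loose tape roll, the same size. Leave alone.
- ink: Ink jar, 52 mm across, 62 mm tall; origin at the centre of its underside. Leave alone.
- eraser: White eraser, 55 x 24 x 13 mm; origin at the centre of its underside. Leave alone.
- tape_cutter: Black tape dispenser, 100 x 35 x 60 mm; origin at the centre of its underside. Leave alone.
- notebook: Green notebook lying flat, 148 x 105 x 12 mm; origin at the centre of its underside. Leave alone.

How it is judged (in metres and radians):
On the way, in this order (a step that is already met when the one before it is completed fails the run):
1. the round-knobbed spindle is lifted clear of the rack (height (world z) of spindle above 0.045 m), for 0.1 s.
2. the spindle is pushed fully home in the block (z of spindle in the frame of base between 0.012 and 0.0193 m and angle between the z axis of spindle and the z axis of base, either way round below 0.08 rad), for 0.1 s.
3. the spindle is tugged up against the catch (more than 2.5 N) and holds (z of spindle in the frame of base between 0.02 and 0.0235 m and contact force between spindle and base above 2.5 N), for 0.1 s.
At the end, for the whole second after the job is handed in: The spindle stands at rest and released, locked in the block: its lower end within 4.5 mm of the board's top, within 17 mm of the board's centre, and tilted less than 0.08 rad (z of spindle in the frame of base between 0.012 and 0.0225 m and horizontal distance between spindle and base below 0.017 m and angle between spindle's own z axis and vertical below 0.08 rad and linear speed of spindle below 0.02 m/s); the robot touches nothing.
It fails at once if more than 40 N between the spindle and the base (contact force between spindle and base above 40 N).
It fails at once if the plain spindle is moved by more than 15 mm (distance of plain_spindle from where it was at the start of the episode above 0.015 m).
It fails at once if another loose thing on the table (tape rolls, ink jar, eraser, tape dispenser, notebook) is moved by more than 20 mm (distance of any of roll_a, roll_b, ink, eraser, tape_cutter, notebook from where it was at the start of the episode above 0.02 m).
It also fails if it takes over 72 s, if anything falls off the work surface, if the arm or the gripper's body presses on something with over 40 N, if the wrist force passes 120 N, or if a joint passes its speed limit or range.

### The arm

A 6-joint arm with a two-finger parallel gripper is mounted at the origin on the work surface. World frame = base frame: x ahead of the robot, y to its left, z up, the work surface at z = 0. Lengths are in mm, angles in rad, forces in N, time in s.
With the tool pointing down it reaches from about 350 to 975 mm from the base axis. Payload 7.1 kg.
Tool frame: the origin (TCP) lies at the very end of the fingers, on their centre line; the grasp point (between the pads) lies 19 mm behind it; z points along the fingers, y is the line along which they close (so a half turn about z gives the same grasp; the last joint's range is limited). The gripper opens to 88 mm and grips with 3 to 60 N. Pads are 20 mm wide; open, the fingers measure 115 mm over their backs; the gripper's body (75 mm by 178 mm) begins 61 mm behind the grasp point.
Start: joints at [-1.165, 0.423, 1.63, -0, 1.089, -0.019], TCP at [257.602, -569.426, 222.675] pointing down, gripper open.
Joint ranges: [-3, 3], [-0.9, 2.11], [0.09, 2.58], [-1.31, 4.45], [0.11, 2.69], [-2.54, 2.54]. Speed limits (rad/s): [2.39, 2.39, 3.01, 3.14, 3.14, 3.14].

### API

Orientations are given as a rotation vector (axis times angle).
In Python, from workcell import get_obs, get_image, job, models gives the robot as it stands.
- The arm moves only by the tool jog_arm, never from a script. Its argument "increments" is one flat list of numbers, 7 for each row, row after row: the turn, a rotation vector about the tool's x, y, z in degrees, then the shift along the tool's x, y, z in mm, then the opening in per cent of the stroke, from 0 (shut) to 100 (fully open). A call has 1 to 12 rows; each row shifts and turns the commanded pose from where the row before left it, along the tool's axes as they then stand; what a row does not reach is not made up. A row lasts 1/8 s, in which the tool goes at most 62.5 mm and 10.7 degrees, less where a joint would pass 70% of its speed; a pose out of reach is approached as far as the arm can. A call is refused whole if a number of a shift passes 62.5 or a number of a turn 10.7, either way. A call with a gripper value outside its range is refused whole. The fingers move at their own pace and stop on an object; the grip force is fixed at half the most. Time passes only in rows, so rows that do not move let the fingers close. It gives the time, the measured TCP pose, the force, the opening and the grip force at its end, in the units of the state.
- get_obs(): the state, without advancing time (a new reading comes with each control period).
- get_image(name): name is "side" or "top" or "wrist"; returns a dict with "pixels" (420x560x3 uint8, blue, green, red), "depth" (420x560 float32, mm along the optical axis (not along the pixel's ray), 0 where there is no reading), "fx", "fy", "cx", "cy" (pixels), "k1" (the pictures are not rectified: a ray, as slopes to the right and down, at radius r is drawn at 1 + k1 r^2 times it, then the intrinsics apply), "cam_to_world" (4x4, takes a point from camera to world coordinates); the wrist camera has in their place "tool_from_camera" (4x4, takes a point from camera to tool coordinates, whose origin is the TCP and whose axes are the flange's). Camera axes: x right, y up, looking along -z (the intrinsics and any distortion apply to the point x, -y, -z); pixel columns grow to the right and rows downward; lengths in mm; the calibration is good to about 2 mm. A picture is of the moment at which its call begins: read the wrist's pose just before it.
- job.close_job(): hands the job in; it is judged then, once.
Trained networks look in the newest picture that a camera, given by its name, has taken for a name from the list of things; names that differ only in an ending like _2 or _b are one class to them, and where a whole thing is asked for, a point or a joint stands for the part that bears it (a point fixed in the world has none). Each returns a list of dicts, best first, with "p" (0 to 1); they miss things now and then, are a little off and sometimes report something else, mostly with a low value. They report only what shows in the picture. A call takes as long as a camera call.
- models.look_for(target, camera): "centre" ([x, y, z] in mm, in world coordinates, good to about 4 mm: the middle of the surface that is visible of it).
- models.regions_of(target, camera): "region" (420x560 bool, what is visible of it).
The state is a dict: "t": time; "qpos": joint angles; "qvel": joint speeds; "joint_torque": joint torques, N m; "ee_pos": TCP position; "orientation": TCP orientation; "ft_force": force on the tool from outside, world axes, zero at the start; "moment": the same for the moment, N m; "width": finger opening in mm; "grasp_force": force on a finger pad.
Only numpy, scipy, OpenCV 4.12 (cv2) and the standard library are available. Lean on these libraries where they do the work, as an engineer would, in place of code of your own. Each camera call takes 0.05 s, during which the arm holds its last target. There are 200 camera calls.

## Working session

There is one attempt and no reset: what is moved stays moved. The work goes in short steps, Python scripts to look and compute and a tool call to move; the robot and the scene stay as the last step left them, time stands still between calls to the robot, and variables do not carry over. Pictures are saved under pics/ and viewed, at most 10 in all, crops included, and the job is handed in when it is done.

Besides the shell and the picture viewer there is one more tool, called after "Request:" in YAML: its name, and indented under it one key for each argument. jog_arm: Moves the arm, as the interface text tells. Its arguments: {"type":"object","properties":{"increments":{"type":"array"}},"required":["increments"]}

```bash
mkdir -p pics; cat > h.py <<'E'
import numpy as np, cv2
from scipy.spatial.transform import Rotation as R
from workcell import get_obs, get_image, job, models
def T(o):
    M=np.eye(4); M[:3,:3]=R.from_rotvec(o["orientation"]).as_matrix(); M[:3,3]=o["ee_pos"]; return M
def snap(name):
    o=get_obs(); im=get_image(name)
    im["M"]=im["cam_to_world"] if "cam_to_world" in im else T(o)@np.array(im["tool_from_camera"])
    im["M"]=np.array(im["M"]); return im
def cloud(im):
    h,w=im["depth"].shape; K=np.array([[im["fx"],0,im["cx"]],[0,im["fy"],im["cy"]],[0,0,1.]])
    uv=np.stack(np.meshgrid(np.arange(w),np.arange(h)),-1).reshape(-1,1,2).astype(float)
    s=cv2.undistortPoints(uv,K,np.array([im["k1"],0,0,0.])).reshape(h,w,2)
    d=im["depth"]; P=np.stack([s[...,0]*d,-s[...,1]*d,-d],-1)
    return P@im["M"][:3,:3].T+im["M"][:3,3]
E
python3 - <<'E'
from h import *
o=get_obs(); print(o)
out=[]
for c in ("top","side"):
    im=snap(c); P=cloud(im); out.append(im["pixels"]); cv2.imwrite(f"pics/{c}.png",im["pixels"])
    for n in ("spindle","base","rack","plain_spindle","top_mid"):
        for r in models.look_for(n,c)[:2]: print(c,n,np.round(r["centre"],1),round(r["p"],2))
E
```

```text
{'t': 0.0, 'qpos': array([-1.16500598e+00,  4.23870344e-01,  1.63065236e+00, -4.12982798e-05,
        1.08861267e+00, -1.90094641e-02]), 'qvel': array([-2.99194387e-03, -2.78773009e-04, -1.87051873e-03, -5.28909326e-04,
        4.06754314e-05, -7.74815927e-04]), 'joint_torque': array([-6.02395812e-03, -5.44641101e+01, -2.73672295e+01,  6.40985160e-02,
        2.29363289e-02, -9.21418427e-05]), 'ee_pos': array([ 257.37955908, -568.9476654 ,  221.89806869]), 'orientation': array([-3.06951474e+00, -6.61979845e-01,  5.21857702e-04]), 'ft_force': array([-0.37450739, -0.70378793,  0.14134388]), 'moment': array([ 0.00605533, -0.01504505, -0.01442298]), 'grasp_force': 0.0, 'width': 88.2390380090316}
top spindle [756.5 -95.3  14.3] 0.67
top spindle [ 554.1 -153.1  161.9] 0.56
top base [544.5 188.   18.7] 0.88
top base [676.5  22.5  16. ] 0.35
top rack [ 544.  -199.2   36.4] 0.71
top plain_spindle [ 531.4 -234.6  111.3] 0.73
top top_mid [677.5  20.   14.2] 0.71
top top_mid [542.2 184.6  16.9] 0.57
side spindle [ 550.9 -166.8  136.4] 0.6
side base [544.5 169.1  17.5] 0.66
side rack [ 540.1 -229.8   39.4] 0.73
side plain_spindle [ 525.3 -250.4  104.9] 0.63
side top_mid [545.4 174.2  17.9] 0.98
side top_mid [ 550.6 -165.6  135. ] 0.69
```

View pics/top.png

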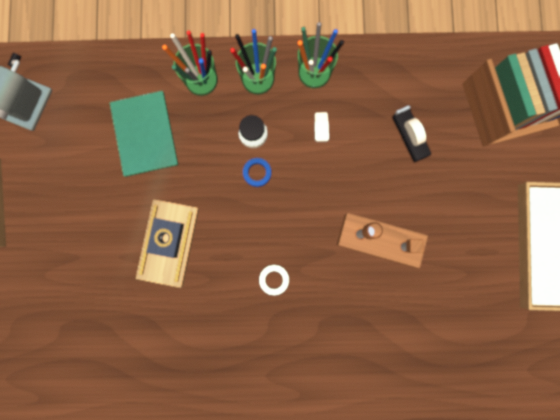

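View pics/side.png

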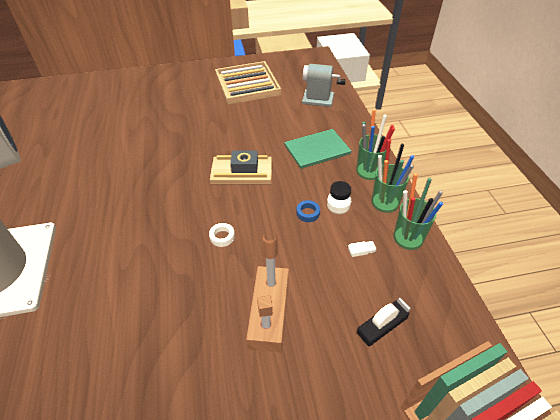

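Top view: the round-knob spindle is in the rack's left hole (~372,231), the square one at (412,246). The base is at (167,243), its long side roughly along world x, with the brass ring at (163,238). Next I measure these.

```bash
python3 - <<'E'
from h import *
def rect(P,m,s):
    q=P[m][:,:2]; r=cv2.minAreaRect(q.astype(np.float32)); print(s,len(q),"mean",np.round(P[m].mean(0),1),"rect",np.round(r[0],1),np.round(r[1],1),round(r[2],1), "zmed",np.round(np.median(P[m][:,2]),1))
for c in ("top","side"):
    im=snap(c); P=cloud(im); d=im["depth"]>0
    X,Y,Z=P[...,0],P[...,1],P[...,2]
    def near(x,y,r): return d&(np.hypot(X-x,Y-y)<r)
    rect(P,near(550,-160,40)&(Z>172)&(Z<195),c+" knobtop")
    rect(P,near(550,-160,40)&(Z>135)&(Z<178),c+" knobside")
    rect(P,near(550,-160,40)&(Z>60)&(Z<125),c+" shaft")
    rect(P,near(540,-200,110)&(Z>34)&(Z<46),c+" rack")
    rect(P,near(545,185,110)&(Z>12)&(Z<60),c+" base")
    rect(P,near(545,185,80)&(Z>46)&(Z<60),c+" block")
    b=near(545,185,80)&(Z>46)&(Z<60); hsv=cv2.cvtColor(im["pixels"],cv2.COLOR_BGR2HSV)
    ring=b&(hsv[...,1]>90)&(hsv[...,0]>8)&(hsv[...,0]<35)&(hsv[...,2]>90); rect(P,ring,c+" ring")
    print(hsv[b].mean(0), im["M"][:3,3].round())
E
```

```text
top knobtop 99 mean [ 554.1 -160.7  177.6] rect [ 554.1 -162.9] [24.9 24.5] 88.7 zmed 177.6
top knobside 116 mean [ 553.3 -156.2  163.8] rect [ 554.1 -162.7] [25.3 24.5] 88.7 zmed 169.9
top shaft 34 mean [ 552.6 -157.1   80.3] rect [ 552.6 -158.2] [15.2  5.8] 21.0 zmed 78.6
top rack 2308 mean [ 541.6 -200.    40.5] rect [ 542.2 -203.6] [151.2  60.4] 73.0 zmed 40.5
top base 3810 mean [544.4 188.2  28.9] rect [545.3 191.4] [ 87.6 150.7] 77.7 zmed 20.3
top block 976 mean [553.9 189.   52.4] rect [554.1 189.5] [51.2 64.1] 78.0 zmed 52.5
top ring 174 mean [553.9 190.8  52.8] rect [555.7 194.5] [40.4 63.5] 78.7 zmed 52.8
[ 77.66905738  58.44262295 133.52459016] [521. -20. 944.]
side knobtop 78 mean [ 552.8 -169.3  176.5] rect [ 552.9 -166.1] [20.5 23.4] 80.7 zmed 176.4
side knobside 244 mean [ 551.7 -171.4  158.7] rect [ 552.3 -166.4] [19.7 24.7] 81.2 zmed 159.3
side shaft 176 mean [ 552.3 -168.2   93.3] rect [ 551.8 -167.1] [ 7.8 15.5] 73.8 zmed 94.3
side rack 2020 mean [ 539.4 -211.3   39.6] rect [ 540.9 -202.4] [152.   60.2] 73.0 zmed 39.7
side base 1644 mean [543.8 181.   28.4] rect [543.7 190.6] [ 87.7 150.7] 78.5 zmed 22.3
side block 363 mean [552.2 186.8  51. ] rect [552.1 189.1] [51.3 65.1] 77.2 zmed 51.2
side ring 59 mean [551.7 189.4  51.6] rect [545.3 191.9] [51.4 48. ] 80.2 zmed 51.6
[ 76.64738292  42.76584022 136.74380165] [ 489. -578.  716.]
```

Request:
jog_arm:
  increments: [0, 0, -8.9, 0, 0, 0, 100, 0, 0, -8.9, 0, 0, 0, 100, 0, 0, -8.9, 0, 0, 0, 100, 0, 0, -8.9, 0, 0, 0, 100, 0, 0, -8.9, 0, 0, 0, 100, 0, 0, -8.9, 0, 0, 0, 100, 0, 0, 0, 0, 0, 0, 100]

```text
t: 1.58
ee_pos: [257.6, -569.4, 222.7]
orientation: [2.447, 1.97, 0.0]
ft_force: [-0.4, -0.8, -0.2]
width: 87.9
grasp_force: 0.0
```

Request:
jog_arm:
  increments: [0, 0, 0, 38, 17, 0, 100, 0, 0, 0, 38, 17, 0, 100, 0, 0, 0, 38, 17, 0, 100, 0, 0, 0, 38, 17, 0, 100, 0, 0, 0, 38, 17, 0, 100, 0, 0, 0, 38, 17, 0, 100, 0, 0, 0, 38, 17, 0, 100, 0, 0, 0, 38, 17, 0, 100, 0, 0, 0, 38, 17, 0, 100, 0, 0, 0, 38, 17, 0, 100, 0, 0, 0, 38, 17, 0, 100, 0, 0, 0, 38, 17, 0, 100]

```text
t: 3.08
ee_pos: [554.6, -166.0, 222.8]
orientation: [2.45, 1.967, 0.0]
ft_force: [-0.1, 0.3, 1.1]
width: 87.9
grasp_force: 0.0
```

Request:
jog_arm:
  increments: [0, 0, 0, 0, 0, 0, 100, 0, 0, 0, 0, 0, 0, 100]

```text
t: 3.32
ee_pos: [553.4, -167.3, 222.5]
orientation: [-2.447, -1.97, 0.001]
ft_force: [-0.9, -0.1, -0.5]
width: 87.6
grasp_force: 0.0
```

```bash
cat >> h.py <<'E'
def togo(p):  # world point -> shift in tool axes
    t=T(get_obs()); return np.round(t[:3,:3].T@(np.array(p)-t[:3,3]),1)
E
python3 - <<'E'
from h import *
o=get_obs(); print(o["t"],o["ee_pos"].round(1)); print(T(o)[:3,:3].round(3)); print("togo",togo([554,-162.8,136]))
im=snap("wrist"); P=cloud(im); cv2.imwrite("pics/w1.png",im["pixels"])
Z=P[...,2]; m=(im["depth"]>0)&(Z>172)&(Z<186)&(np.hypot(P[...,0]-554,P[...,1]+163)<30)
if m.sum()>5: print(m.sum(),P[m].mean(0), cv2.minAreaRect(P[m][:,:2].astype(np.float32)), cv2.minEnclosingCircle(P[m][:,:2].astype(np.float32)))
E
```

```text
3.325 [ 553.4 -167.3  222.5]
[[ 0.214  0.977 -0.001]
 [ 0.977 -0.214 -0.   ]
 [-0.    -0.    -1.   ]]
togo [ 4.6 -0.4 86.5]
403 [ 555.28708226 -158.70342633  176.48293806] ((554.358642578125, -163.03973388671875), (25.802146911621094, 24.798486709594727), 77.73316192626953) ((554.3952026367188, -162.9655303955078), 12.988372802734375)
```

View pics/w1.png

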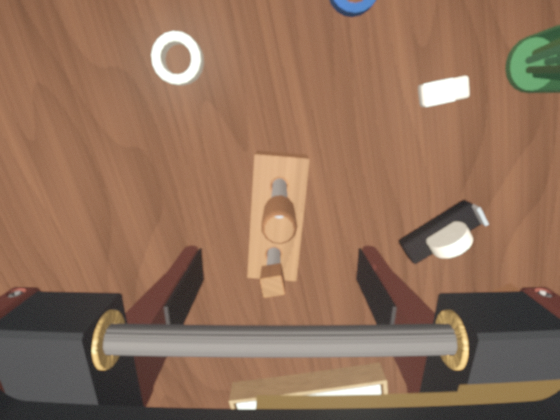

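The wrist view shows the round knob at (280,225), between the fingers' lines and consistent with the measured (554.4,-163). I descend and grip.

Request:
jog_arm:
  increments: [0, 0, 0, 4.3, 0, 0, 100, 0, 0, 0, 0, 0, 20, 100, 0, 0, 0, 0, 0, 25, 100, 0, 0, 0, 0, 0, 25, 100, 0, 0, 0, 0, 0, 15, 100, 0, 0, 0, 0, 0, 0, 100, 0, 0, 0, 0, 0, 0, 0, 0, 0, 0, 0, 0, 0, 0, 0, 0, 0, 0, 0, 0, 0, 0, 0, 0, 0, 0, 0, 0, 0, 0, 0, 0, 0, 0, 0, 0, 0, 0, 0, 0, 0, 0]

```text
t: 4.88
ee_pos: [554.7, -162.9, 137.7]
orientation: [-2.446, -1.972, -0.0]
ft_force: [-0.1, -0.3, 0.3]
width: 31.5
grasp_force: 0.0
```

Request:
jog_arm:
  increments: [0, 0, 0, 0, 0, 0, 0, 0, 0, 0, 0, 0, 0, 0]

```text
t: 5.12
ee_pos: [554.6, -162.9, 137.6]
orientation: [-2.446, -1.971, 0.0]
ft_force: [-1.4, -0.8, 0.4]
width: 25.5
grasp_force: 30.0
```

Request:
jog_arm:
  increments: [0, 0, 0, 0, 0, -10, 0, 0, 0, 0, 0, 0, -25, 0, 0, 0, 0, 0, 0, -25, 0, 0, 0, 0, 0, 0, -20, 0, 0, 0, 0, 0, 0, 0, 0]

```text
t: 5.75
ee_pos: [555.7, -163.3, 219.5]
orientation: [2.444, 1.97, 0.003]
ft_force: [0.3, -0.8, -2.2]
width: 25.2
grasp_force: 30.0
```

Request:
jog_arm:
  increments: [0, 0, 0, 10, -2, 0, 0, 0, 0, 0, 24, -6, 0, 0, 0, 0, 0, 40, -9, 0, 0, 0, 0, 0, 40, -9, 0, 0, 0, 0, 0, 40, -9, 0, 0, 0, 0, 0, 40, -9, 0, 0, 0, 0, 0, 40, -9, 0, 0, 0, 0, 0, 40, -9, 0, 0, 0, 0, 0, 36, -8, 0, 0, 0, 0, 0, 24, -5, 0, 0, 0, 0, 0, 9.6, -1.6, 0, 0, 0, 0, 0, 0, 0, 0, 0]

```text
t: 7.25
ee_pos: [552.2, 189.3, 216.9]
orientation: [-2.445, -1.972, 0.002]
ft_force: [0.3, -0.1, -2.4]
width: 25.4
grasp_force: 30.0
```

Request:
jog_arm:
  increments: [0, 0, 0, 0, 0, 0, 0, 0, 0, 0, 0, 0, 0, 0]

```text
t: 7.5
ee_pos: [552.9, 188.2, 217.6]
orientation: [2.447, 1.97, -0.0]
ft_force: [0.2, -0.7, -0.7]
width: 25.6
grasp_force: 30.0
```

```bash
python3 - <<'E'
from h import *
o=get_obs(); print(o["t"],o["ee_pos"].round(1),o["ft_force"].round(2),o["moment"].round(3)); print(T(o)[:3,:3].round(3)); print("togo",togo([553.3,189.2,217]))
im=snap("side"); P=cloud(im); cv2.imwrite("pics/s2.png",cv2.resize(im["pixels"][40:220,170:320],None,fx=4,fy=4)[:600])
w=snap("wrist"); cv2.imwrite("pics/w2.png",w["pixels"])
for n,i in (("side",im),("wrist",w),("top",snap("top"))):
    P=cloud(i); X,Y,Z=np.moveaxis(P,-1,0); d=(i["depth"]>0)&(np.hypot(X-553,Y-189)<80)
    for a,b,s,r in ((85,145,"shaft",15),(47,58,"block",60),(14,23,"board",80)):
        m=d&(Z>a)&(Z<b)&(np.hypot(X-553,Y-189)<r)
        if m.sum()>10:
            q=cv2.minAreaRect(P[m][:,:2].astype(np.float32)); print(n,s,m.sum(),P[m].mean(0).round(1),np.round(q[0],1),np.round(q[1],1),round(q[2],1))
            if s=="shaft":
                for lo in range(85,145,20):
                    k=m&(Z>lo)&(Z<lo+20)
                    if k.any(): print("  ",lo,P[k].mean(0).round(1))
E
```

```text
7.5 [552.9 188.2 217.6] [ 0.17 -0.69 -0.73] [ 0.009 -0.073 -0.057]
[[ 0.214  0.977 -0.   ]
 [ 0.977 -0.214 -0.   ]
 [-0.    -0.    -1.   ]]
togo [1.1 0.2 0.6]
side shaft 115 [551.6 183.2 119.6] [551.5 183.6] [11.2 15.7] 84.9
   85 [551.7 184.   97.6]
   105 [551.4 183.2 117.2]
   125 [551.6 182.6 135. ]
side block 359 [552.1 187.   51.1] [552.2 188.9] [52.  63.7] 79.1
side board 729 [546.8 181.8  17.7] [546.7 189.6] [ 90.7 146.1] 79.7
wrist shaft 238 [554.5 194.2 123.8] [554.1 192.6] [ 6.9 15.7] 79.0
   85 [554.3 194.1  97.2]
   105 [554.7 194.2 119.4]
   125 [554.4 194.2 135.3]
wrist block 2366 [554.4 192.2  51.3] [553.9 189.6] [50.5 64.2] 77.9
wrist board 4706 [547.2 196.4  17.4] [546.9 191. ] [ 85.9 147. ] 77.6
top shaft 61 [552.3 182.2 122.4] [552.4 183.3] [ 7.  15.7] 79.7
   85 [551.3 182.3  98.6]
   105 [552.3 182.4 119.5]
   125 [552.8 182.  134.8]
top block 871 [553.7 187.3  52.5] [554.1 189.5] [51.2 64. ] 77.9
top board 2001 [545.4 186.9  18.6] [547.  190.7] [ 87.  147.2] 77.9
```

View pics/s2.png

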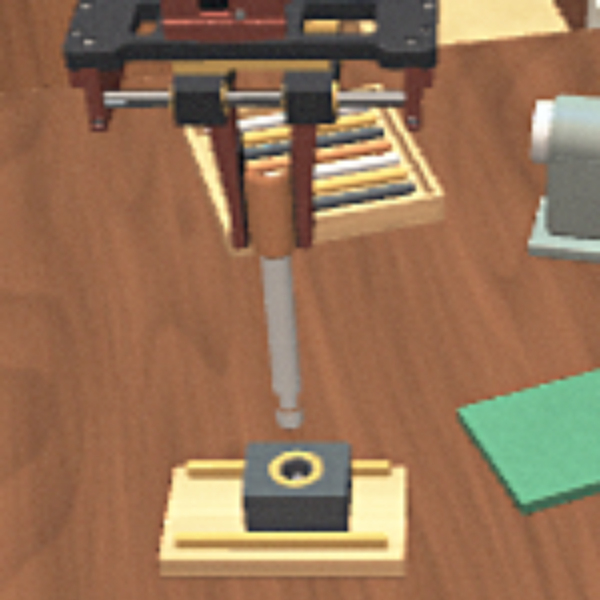

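View pics/w2.png

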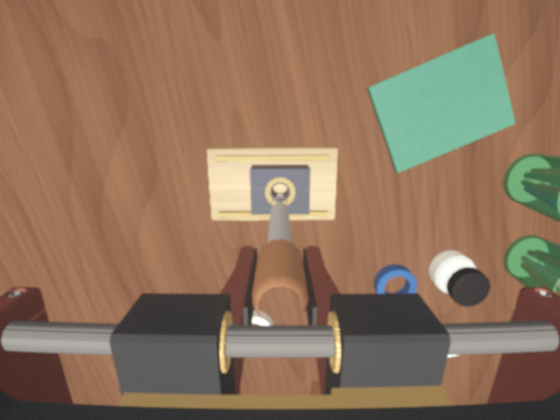

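The spindle hangs upright above the block, with the ring at (295,468) in the side crop and (280,190) in the wrist view. All three cameras put the hole about 1.4 mm further along tool x and 0.3 mm along y. I correct and descend.

Request:
jog_arm:
  increments: [0, 0, 0, 1.4, 0.3, 5, 0, 0, 0, 0, 0, 0, 12, 0, 0, 0, 0, 0, 0, 12, 0, 0, 0, 0, 0, 0, 6, 0, 0, 0, 0, 0, 0, 0, 0, 0, 0, 0, 0, 0, 0, 0]

```text
t: 8.4
ee_pos: [553.7, 190.5, 182.9]
orientation: [2.446, 1.971, 0.001]
ft_force: [0.5, -0.1, -1.9]
width: 25.6
grasp_force: 30.0
```

Request:
jog_arm:
  increments: [0, 0, 0, 0, 0, 1, 0, 0, 0, 0, 0, 0, 1, 0, 0, 0, 0, 0, 0, 1, 0, 0, 0, 0, 0, 0, 1, 0]

```text
t: 8.9
ee_pos: [553.4, 190.4, 178.7]
orientation: [2.446, 1.971, 0.0]
ft_force: [-0.6, -0.0, -2.3]
width: 25.8
grasp_force: 30.0
```

Request:
jog_arm:
  increments: [0, 0, 0, 0, 0, 1, 0, 0, 0, 0, 0, 0, 1, 0]

```text
t: 9.15
ee_pos: [553.4, 190.4, 176.6]
orientation: [-2.446, -1.971, 0.0]
ft_force: [0.3, 0.4, -2.4]
width: 25.5
grasp_force: 30.0
```

Request:
jog_arm:
  increments: [0, 0, 0, 0, 0, 1, 0, 0, 0, 0, 0, 0, 1, 0, 0, 0, 0, 0, 0, 1, 0]

```text
t: 9.52
ee_pos: [553.4, 190.4, 173.6]
orientation: [2.446, 1.972, 0.0]
ft_force: [-0.2, 0.3, -2.3]
width: 25.6
grasp_force: 30.0
```

Request:
jog_arm:
  increments: [0, 0, 0, 0, 0, 1, 0, 0, 0, 0, 0, 0, 1, 0]

```text
t: 9.78
ee_pos: [553.4, 190.4, 171.6]
orientation: [-2.446, -1.971, 0.0]
ft_force: [0.1, 0.0, -2.1]
width: 25.3
grasp_force: 30.0
```

It entered the hole freely. Next it goes on to the catches.

Request:
jog_arm:
  increments: [0, 0, 0, 0, 0, 1, 0, 0, 0, 0, 0, 0, 1, 0, 0, 0, 0, 0, 0, 1, 0, 0, 0, 0, 0, 0, 1, 0]

```text
t: 10.28
ee_pos: [553.4, 190.4, 167.6]
orientation: [-2.446, -1.972, 0.0]
ft_force: [-0.2, -0.6, -2.1]
width: 25.5
grasp_force: 30.0
```

Request:
jog_arm:
  increments: [0, 0, 0, 0, 0, 1, 0, 0, 0, 0, 0, 0, 1, 0]

```text
t: 10.52
ee_pos: [553.4, 190.4, 165.6]
orientation: [-2.446, -1.971, 0.0]
ft_force: [0.7, 0.3, -1.7]
width: 25.7
grasp_force: 30.0
```

Request:
jog_arm:
  increments: [0, 0, 0, 0, 0, 1, 0, 0, 0, 0, 0, 0, 1, 0]

```text
t: 10.78
ee_pos: [553.4, 190.3, 163.7]
orientation: [2.446, 1.971, -0.0]
ft_force: [-0.6, -0.4, 0.3]
width: 25.6
grasp_force: 30.0
```

Request:
jog_arm:
  increments: [0, 0, 0, 0, 0, 1, 0, 0, 0, 0, 0, 0, 1, 0]

```text
t: 11.02
ee_pos: [553.9, 190.5, 162.6]
orientation: [2.446, 1.971, 0.002]
ft_force: [-1.8, -1.4, 9.6]
width: 25.5
grasp_force: 30.0
```

Request:
jog_arm:
  increments: [0, 0, 0, 0, 0, 1, 0, 0, 0, 0, 0, 0, 1, 0]

```text
t: 11.28
ee_pos: [554.3, 190.7, 161.3]
orientation: [2.446, 1.971, 0.003]
ft_force: [-2.3, -0.2, 12.3]
width: 25.9
grasp_force: 30.0
```

Request:
jog_arm:
  increments: [0, 0, 0, 0, 0, 1, 0, 0, 0, 0, 0, 0, 1, 0]

```text
t: 11.52
ee_pos: [554.6, 190.9, 159.7]
orientation: [2.445, 1.971, 0.005]
ft_force: [-2.6, -1.7, 13.4]
width: 25.6
grasp_force: 30.0
```

Request:
jog_arm:
  increments: [0, 0, 0, 0, 0, 1, 0, 0, 0, 0, 0, 0, 1, 0]

```text
t: 11.78
ee_pos: [554.4, 190.5, 156.7]
orientation: [2.445, 1.971, 0.003]
ft_force: [-0.4, -1.6, 6.3]
width: 25.6
grasp_force: 30.0
```

Request:
jog_arm:
  increments: [0, 0, 0, 0, 0, 1, 0, 0, 0, 0, 0, 0, 1, 0]

```text
t: 12.02
ee_pos: [554.4, 190.5, 154.7]
orientation: [2.445, 1.971, 0.003]
ft_force: [-0.3, -1.0, 6.4]
width: 25.8
grasp_force: 30.0
```

Request:
jog_arm:
  increments: [0, 0, 0, 0, 0, 1, 0, 0, 0, 0, 0, 0, 1, 0]

```text
t: 12.28
ee_pos: [554.4, 190.5, 152.7]
orientation: [2.445, 1.971, 0.003]
ft_force: [0.4, -0.9, 7.0]
width: 25.6
grasp_force: 30.0
```

Request:
jog_arm:
  increments: [0, 0, 0, 0, 0, 1, 0, 0, 0, 0, 0, 0, 1, 0, 0, 0, 0, 0, 0, 1, 0]

```text
t: 12.65
ee_pos: [554.3, 190.5, 149.6]
orientation: [2.445, 1.971, 0.003]
ft_force: [-0.4, -0.6, -0.9]
width: 25.6
grasp_force: 30.0
```

Request:
jog_arm:
  increments: [0, 0, 0, 0, 0, 1, 0, 0, 0, 0, 0, 0, 1, 0]

```text
t: 12.9
ee_pos: [553.2, 190.3, 146.2]
orientation: [-2.446, -1.971, 0.001]
ft_force: [-0.1, -0.2, -1.3]
width: 25.4
grasp_force: 30.0
```

Request:
jog_arm:
  increments: [0, 0, 0, 0, 0, 1, 0]

```text
t: 13.02
ee_pos: [553.5, 190.4, 145.6]
orientation: [-2.446, -1.971, 0.0]
ft_force: [0.2, 0.8, 3.6]
width: 25.3
grasp_force: 30.0
```

Request:
jog_arm:
  increments: [0, 0, 0, 0, 0, 1, 0]

```text
t: 13.15
ee_pos: [553.8, 190.6, 145.5]
orientation: [2.446, 1.971, 0.001]
ft_force: [-1.4, 0.0, 12.6]
width: 25.8
grasp_force: 30.0
```

Request:
jog_arm:
  increments: [0, 0, 0, 0, 0, 0, 0, 0, 0, 0, 0, 0, 0, 0, 0, 0, 0, 0, 0, 0, 0]

```text
t: 13.52
ee_pos: [553.6, 190.6, 145.6]
orientation: [2.446, 1.971, 0.001]
ft_force: [-1.5, -0.4, 6.5]
width: 25.6
grasp_force: 30.0
```

Request:
jog_arm:
  increments: [0, 0, 0, 0, 0, -1, 0, 0, 0, 0, 0, 0, -1, 0, 0, 0, 0, 0, 0, -1, 0, 0, 0, 0, 0, 0, -1, 0, 0, 0, 0, 0, 0, 0, 0]

```text
t: 14.15
ee_pos: [553.4, 190.4, 148.7]
orientation: [-2.446, -1.971, 0.0]
ft_force: [0.1, -1.1, -3.1]
width: 25.5
grasp_force: 30.0
```

Request:
jog_arm:
  increments: [0, 0, 0, 0, 0, -0.7, 0, 0, 0, 0, 0, 0, 0, 0]

```text
t: 14.4
ee_pos: [553.1, 190.3, 148.9]
orientation: [-2.446, -1.971, 0.001]
ft_force: [1.4, -0.3, -8.1]
width: 25.3
grasp_force: 30.0
```

The catch holds at about 6 N net, with 3.3 mm of rise. I hold briefly, lower it back and release.

Request:
jog_arm:
  increments: [0, 0, 0, 0, 0, -0.3, 0, 0, 0, 0, 0, 0, 0, 0, 0, 0, 0, 0, 0, 0, 0]

```text
t: 14.78
ee_pos: [553.1, 190.3, 149.1]
orientation: [-2.446, -1.971, 0.001]
ft_force: [1.8, 1.2, -13.4]
width: 25.6
grasp_force: 30.0
```

Request:
jog_arm:
  increments: [0, 0, 0, 0, 0, 1, 0, 0, 0, 0, 0, 0, 1, 0, 0, 0, 0, 0, 0, 1, 0, 0, 0, 0, 0, 0, 1, 0, 0, 0, 0, 0, 0, 0, 0]

```text
t: 15.4
ee_pos: [553.5, 190.5, 145.9]
orientation: [2.446, 1.971, 0.001]
ft_force: [-0.3, -1.0, -2.5]
width: 25.4
grasp_force: 30.0
```

Request:
jog_arm:
  increments: [0, 0, 0, 0, 0, 0, 60, 0, 0, 0, 0, 0, 0, 60, 0, 0, 0, 0, 0, 0, 60, 0, 0, 0, 0, 0, 0, 60, 0, 0, 0, 0, 0, 0, 60, 0, 0, 0, 0, 0, 0, 60, 0, 0, 0, 0, 0, 0, 60]

```text
t: 16.27
ee_pos: [553.4, 190.4, 145.7]
orientation: [-2.446, -1.972, 0.0]
ft_force: [-0.4, -0.2, 0.3]
width: 52.7
grasp_force: 0.0
```

Released. I retract straight up and verify.

Request:
jog_arm:
  increments: [0, 0, 0, 0, 0, -8, 60, 0, 0, 0, 0, 0, -20, 60, 0, 0, 0, 0, 0, -30, 60, 0, 0, 0, 0, 0, -30, 60, 0, 0, 0, 0, 0, -30, 60, 0, 0, 0, 0, 0, 0, 60, 0, 0, 0, 0, 0, 0, 60]

```text
t: 17.15
ee_pos: [552.9, 190.2, 263.1]
orientation: [-2.446, -1.971, 0.001]
ft_force: [-0.5, -0.4, 0.4]
width: 52.9
grasp_force: 0.0
```

```bash
python3 - <<'E'
from h import *
im=snap("side"); cv2.imwrite("pics/s3.png",cv2.resize(im["pixels"][40:340,150:450],None,fx=2,fy=2))
P=cloud(im); X,Y,Z=np.moveaxis(P,-1,0); d=(im["depth"]>0)&(np.hypot(X-553,Y-189)<25)&(Z<215)
for a in (60,90,140,165): m=d&(Z>a)&(Z<a+25); print(a,P[m].mean(0).round(1))
print(Z[d].max())
E
```

```text
60 [551.9 185.1  72.5]
90 [552.1 185.  102.6]
140 [551.8 181.5 152.9]
165 [552.  182.3 177.1]
187.28224079132838
```

View pics/s3.png

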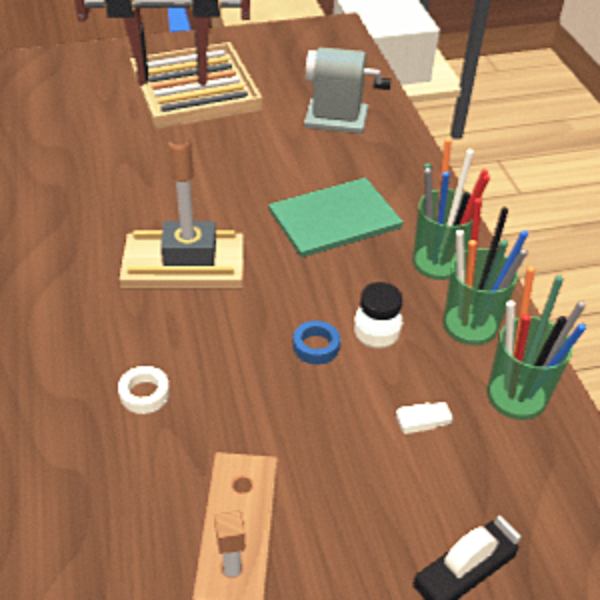

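The spindle stands upright in the block at (183,190), with its top at about 187 mm, which is home. The other things are undisturbed and the gripper is clear. I hand in.

```bash
python3 -c "
from workcell import job; print(job.close_job())"
```

```text
the job is handed in; nothing more can be done
None
```

The job is handed in (result not reported): the round-knobbed spindle is pushed home in the block, the catch held a tug of up to about 11 N, and it is released and standing upright with nothing else visibly moved.

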